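Lock the switch box panel with its quarter-turn stud

ROBOT

A 7-joint arm with a two-finger parallel gripper is mounted at the origin on a cart in front of the work surface, level with it; the furniture and walls round the work are solid. World frame = base frame: x ahead of the robot, y to its left, z up, the work surface at z = 0. Lengths are in m, angles in rad, forces in N, time in s.
With the tool pointing down it reaches from about 0.425 to 0.925 m from the base axis. Payload 6.8 kg.
Tool frame: the origin (TCP) lies on the centre line of the jaws, within the pads' length; the fingertips stand 19 mm ahead of it and the grasp point (between the pads) is the TCP; z points along the fingers, y is the line along which they close (so a half turn about z gives the same grasp; the last joint's range is limited). The gripper opens to 85 mm and grips with 20 to 120 N. Pads are 22 mm wide; open, the fingers measure 114 mm over their backs; the gripper's body (76 mm by 85 mm) begins 54 mm behind the grasp point. The pads swing forward as they close: fully open they stand 13 mm farther back than shut.
Start: joints at [-1.405, 0.477, 0.022, 1.555, -0.011, 1.109, -0.083], TCP at [0.183, 0.65, 0.25] pointing down, gripper open.
Joint ranges: [-2.96, 2.96], [-0.34, 2.1], [-1.41, 1.46], [0.24, 2.44], [-1.37, 4.51], [0.17, 1.92], [-2.96, 2.96]. Speed limits (rad/s): [2.39, 2.39, 3.14, 3.14, 3.14, 3.14, 3.14].

INTERFACE

Orientations are given as a rotation vector (axis times angle).
In Python, from bench import r gives the robot as it stands. The module is installed in compiled form; this text tells all that it offers.
- The arm moves only by the tool arm_command, never from a script. Its argument "rows" is a list of rows, each an object of numbers: "fingers": the opening, from -1 (shut) to 1 (fully open); "x", "y", "z": the shift along the tool's x, y, z in m; "ax", "ay", "az": the turn, a rotation vector about the tool's x, y, z in degrees. In form: [{"fingers": .., "x": .., "y": .., "z": .., "ax": .., "ay": .., "az": ..}, ...]. A call has 1 to 10 rows; each row shifts and turns the commanded pose from where the row before left it, along the tool's axes as they then stand; what a row does not reach is not made up. A row lasts 1/12 s, in which the tool goes at most 41.7 mm and 7.16 degrees, less where a joint would pass 70% of its speed; a pose out of reach is approached as far as the arm can. A call is refused whole if a number of a shift passes 0.0417 or a number of a turn 7.16, either way. A call with a gripper value outside its range is refused whole. The fingers move at their own pace and stop on an object; "grip_force" is the grip in N (left out, the last holds). Time passes only in rows, so rows that do not move let the fingers close. It gives the time, the measured TCP pose, the force, the opening and the grip force at its end, in the units of the state.
- r.get_obs(): the state, without advancing time (a new reading comes with each control period).
- r.grab_frame(name): name is "scene" or "side" or "wrist"; returns a dict with "frame" (384x512x3 uint8, red, green, blue), "depth" (384x512 float32, m along the optical axis (not along the pixel's ray), 0 where there is no reading), "K" (3x3 intrinsics, pixels), "world_from_camera" (4x4, takes a point from camera to world coordinates). Camera axes: x right, y down, z forward; pixel columns grow to the right and rows downward; lengths in m; the calibration is good to about 2 mm. A picture is of the moment at which its call begins.
- r.hand_in(): hands the job in; it is judged then, once.
The state is a dict: "clock": time; "joints": joint angles; "qvel": joint speeds; "tau": joint torques, N m; "tcp_pos": TCP position; "orientation": TCP orientation; "contact_force": force on the tool from outside, world axes, zero at the start; "moment": the same for the moment, N m; "grip_width": finger opening in m; "gripper_force": force on a finger pad.
Only numpy, scipy, OpenCV 4.12 (cv2) and the standard library are available. Lean on these libraries where they do the work, as an engineer would, in place of code of your own. Each camera call takes 0.05 s, during which the arm holds its last target. There are 200 camera calls.

TASK

Take the quarter-turn stud out of the pipe stand, put it through the hole in the switch box's panel and feel for the slot underneath. Push it in until the panel goes below the rim, turn it a quarter turn clockwise to its stop and let go, so that the panel stays locked flush with the rim. Press and twist gently, no harder than the springs and the stop need, and leave the tin and the jar where they are.

Things in the scene. Friction and masses are not known exactly. Their poses are not given: they have to be found in the camera images.
- stud_grip (a point): Centre of the wing on top of the loose steel quarter-turn stud, upright in the pipe stand. z up along the stud, x along the wing: 44 mm long (x), 10 mm thick (y), from 17 mm above to 17 mm below this point. Under it a round flange of 46 mm diameter, 17 to 21 mm below this point, then a shank of 11 mm diameter with a 10 mm tapered nose, tip 58 mm below. About 0.08 kg.
- stud_pin (a point): Centre of the stud's cross-pin, 43 mm straight below stud_grip and 15 mm above the tip. The pin is a square bar, 26 mm long and 6 by 6 mm thick, and lies along x, parallel to the wing. Be gentle with it: 15 N of push and 0.3 N m of twist at the stop or in the slot are enough; over 40 N of push or 0.6 N m of twist would damage it.
- switch_box: Fixed grey steel box, 110 mm (x) by 150 mm (y), rim 55 mm above its origin, the centre of its underside; z up. stud_grip stands above this origin by: 87 mm with the pin on top of the receptacle, beside the slot; 81 mm with the pin in the slot and the flange on the raised panel; below 73 mm pushed in far enough to turn; 71 mm at the panel's rigid end; 76 mm locked.
- receptacle_top (a point): Centre of the upper face of the rigid 5 mm receptacle plate fixed in the box, 41 mm above the box's origin, under the panel's hole. It has a 14 mm centre hole and a slot 30 mm long, 9.5 mm wide for the pin. The slot is turned from the box's x axis by an unknown angle, up to 0.7 rad either way (this frame does not show it). The pin falls in within about 0.1 rad.
- panel_hole (a point): Centre of the 36 mm hole in the panel, at its upper face. The plain aluminium panel, 96 by 136 by 4 mm, fills the box's opening on springs; loose, its top is 5 mm above the rim. The stud's quarter turn, from slot to stop, is clockwise seen from above; the other way is blocked. Past about 80 degrees the pin faces a notch under the plate: let go there, it rises 2.5 mm into it and holds.
- panel (a joint): How far the panel is pressed down, in m: 0 raised (loose), 0.005 flush with the rim (locked), 0.0075 cross-pin just under the ridges beside the notch, 0.010 rigid end. Pressing it takes about 5 N at 0, 10 N at 0.005, 12 N at 0.0075 and 14 N at 0.010.
- pipe_stand: Fixed galvanised pipe off-cut that holds the stud, 42 mm outer diameter, 50 mm tall; the stud's flange rests on its rim. Origin: centre of its underside.
- bench_tin: Bystander: food tin with paper label, 102 mm diameter, 118 mm tall; origin at the centre of its underside.
- bench_jar: Bystander: small jar with a green lid, 69 mm diameter, 84 mm tall; origin at the centre of its underside.
Things that resemble listed ones, but are neither listed nor needed, are in the scene too. What is shaped like the part that bears stud_grip but purple or red is not meant.

How it is judged:
By the outcome, as a careful person would: the job done as asked, in the order asked, and still so for the second after the job is handed in, with the robot touching nothing.
It also fails if it takes over 67 s, if anything falls off the work surface, if the arm or the gripper's body presses on something with over 40 N, if the wrist force passes 120 N, or if a joint passes its speed limit or range.

## Working session

There is one attempt and no reset: what is moved stays moved. The work goes in short steps, Python scripts to look and compute and a tool call to move; the robot and the scene stay as the last step left them, time stands still between calls to the robot, and variables do not carry over. Pictures are saved under pics/ and viewed, at most 10 in all, crops included, and the job is handed in when it is done.

Besides the shell and the picture viewer there is one more tool, called after "Emit:" as name(argument=value, ...), one argument or row to a line, values as JSON. arm_command: Moves the arm, as the interface text tells. Its arguments: {"type":"object","properties":{"rows":{"type":"array"},"grip_force":{"type":"number"}},"required":["rows"]}

```bash
mkdir -p pics; cat > h.py <<'E'
import numpy as np,cv2
from bench import r
from scipy.spatial.transform import Rotation as R
def grab(n):
    f=r.grab_frame(n); d=f["depth"]; K=f["K"]; T=f["world_from_camera"]
    v,u=np.mgrid[:d.shape[0],:d.shape[1]]
    P=np.stack([(u-K[0,2])/K[0,0]*d,(v-K[1,2])/K[1,1]*d,d],-1)@T[:3,:3].T+T[:3,3]
    P[d==0]=np.nan
    return f,P
E
python3 - <<'E'
from h import *
o=r.get_obs();print({k:np.round(v,3) for k,v in o.items()})
ims=[]
for n in("scene","side","wrist"):
    f,P=grab(n);np.savez(f"/tmp/{n}.npz",P=P,im=f["frame"],K=f["K"],T=f["world_from_camera"]);ims.append(f["frame"][:,:,::-1]);print(n,np.round(f["world_from_camera"],3).tolist(),f["K"][0,0])
cv2.imwrite("pics/a.png",ims[0]);cv2.imwrite("pics/b.png",np.vstack([np.hstack([cv2.resize(i,(400,300)) for i in ims[1:]])]))
E
```

```text
{'clock': np.float64(0.0), 'joints': array([-1.405,  0.478,  0.022,  1.556, -0.011,  1.109, -0.083]), 'qvel': array([-0.001, -0.001,  0.001,  0.001, -0.   ,  0.003,  0.001]), 'tau': array([-0.0000e+00, -5.9646e+01,  1.6080e+00, -2.8118e+01,  1.3000e-02,
        1.0000e-02, -0.0000e+00]), 'tcp_pos': array([0.182, 0.649, 0.249]), 'orientation': array([-4.290e-01, -3.112e+00,  3.000e-03]), 'contact_force': array([-0.269, -0.377, -0.609]), 'moment': array([-0.046, -0.006, -0.008]), 'gripper_force': np.float64(0.0), 'grip_width': np.float64(0.086)}
scene [[-0.68, -0.576, 0.454, 0.167], [-0.733, 0.52, -0.439, 0.527], [0.017, -0.631, -0.775, 0.896], [0.0, 0.0, 0.0, 1.0]] 466.776660486405
side [[0.969, -0.119, 0.217, 0.436], [-0.247, -0.529, 0.812, -0.612], [0.018, -0.84, -0.542, 0.545], [0.0, 0.0, 0.0, 1.0]] 379.23065495894394
wrist [[0.271, 0.916, 0.295, 0.106], [0.963, -0.257, -0.085, 0.671], [-0.002, 0.307, -0.952, 0.373], [0.0, 0.0, 0.0, 1.0]] 293.5614079040496
```

View pics/a.png

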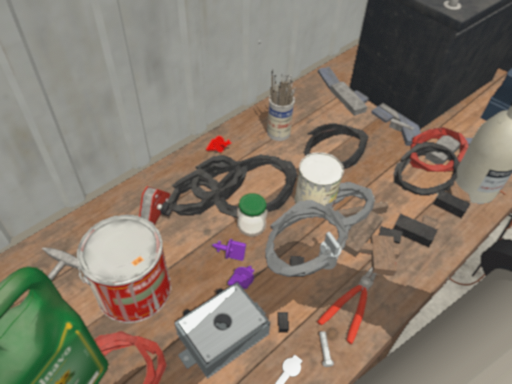

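View pics/b.png

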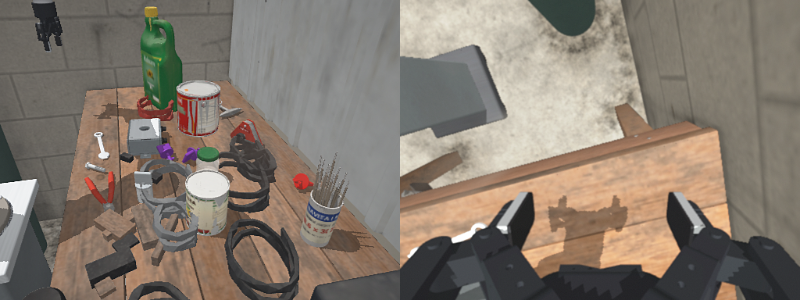

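View crops.

The scene view shows the box at about (222,325), with its hole at (222,321). The stud in its pipe is at about (332,245), inside the grey hose loop, the jar is at (251,212) and the tin at (320,178). I'll measure these now.

```bash
python3 - <<'E'
import numpy as np,cv2
s=np.load("/tmp/scene.npz");d=np.load("/tmp/side.npz")
a=cv2.resize(s["im"][215:285,285:385],(560,392),interpolation=cv2.INTER_CUBIC)
b=cv2.resize(d["im"][200:270,140:240],(560,392),interpolation=cv2.INTER_CUBIC)
a=cv2.resize(a,(400,280));b=cv2.resize(b,(400,280))
c=cv2.resize(s["im"][280:380,170:313],(400,280),interpolation=cv2.INTER_CUBIC);e=cv2.resize(d["im"][140:210,150:250],(400,280),interpolation=cv2.INTER_CUBIC)
cv2.imwrite("pics/c.png",np.vstack([np.hstack([a,b]),np.hstack([c,e])])[:,:,::-1])
for n,D,pts in(("scene",s,[(332,240),(330,248),(222,321),(222,305),(251,203),(320,167),(325,236),(338,248)]),("side",d,[(185,230),(185,222),(185,163)])):
    for u,v in pts: print(n,u,v,np.round(D["P"][v,u],3))
for n,D in(("scene",s),("side",d)):
    P=D["P"];m=(abs(P[...,2]-.06)<.012)
    im=D["im"].astype(int);
    g=m&(abs(im[...,0]-im[...,2])<25)
    k,l,st,c=cv2.connectedComponentsWithStats(g.astype(np.uint8))
    for i in range(1,k):
        if st[i,4]>400:
            q=P[l==i];print(n,st[i],np.round(np.median(q,0),3));print(np.round(cv2.boxPoints(cv2.minAreaRect(q[:,:2].astype(np.float32))),3).tolist())
E
```

```text
scene 332 240 [0.445 0.007 0.09 ]
scene 330 248 [0.444 0.009 0.064]
scene 222 321 [0.481 0.283 0.043]
scene 222 305 [0.5   0.266 0.06 ]
scene 251 203 [0.636 0.062 0.084]
scene 320 167 [ 0.589 -0.112  0.115]
scene 325 236 [0.468 0.    0.074]
scene 338 248 [0.426 0.008 0.082]
side 185 230 [ 0.45  -0.006  0.069]
side 185 222 [ 0.452 -0.005  0.087]
side 185 163 [0.479 0.357 0.023]
scene [272  23  90  56 535] [ 0.961 -0.526  0.061]
[[0.9459999799728394, -0.32600000500679016], [0.9459999799728394, -0.7549999952316284], [0.9670000076293945, -0.7549999952316284], [0.9660000205039978, -0.32600000500679016]]
scene [352  62 150  58 916] [ 0.593 -0.521  0.06 ]
[[0.36399999260902405, -0.7730000019073486], [0.5370000004768372, -0.9020000100135803], [0.8169999718666077, -0.5249999761581421], [0.6439999938011169, -0.3959999978542328]]
scene [   0   74  271  166 2108] [0.961 0.188 0.06 ]
[[0.9440000057220459, -0.3240000009536743], [0.9660000205039978, -0.3240000009536743], [0.9670000076293945, 0.515999972820282], [0.9449999928474426, 0.515999972820282]]
scene [ 171  155   86   57 1197] [0.767 0.07  0
[... 2184 characters left out ...]
-0.12999999523162842]]
side [197 270  57  36 698] [ 0.501 -0.174  0.053]
[[0.4440000057220459, -0.18000000715255737], [0.5389999747276306, -0.20600000023841858], [0.5580000281333923, -0.13600000739097595], [0.46399998664855957, -0.10999999940395355]]
side [359 291  24  65 507] [ 0.715 -0.28   0.057]
[[0.6890000104904175, -0.3330000042915344], [0.7120000123977661, -0.33899998664855957], [0.7400000095367432, -0.23000000417232513], [0.7170000076293945, -0.2240000069141388]]
side [302 336  64  36 543] [ 0.62  -0.332  0.051]
[[0.5789999961853027, -0.30399999022483826], [0.6499999761581421, -0.367000013589859], [0.6729999780654907, -0.34200000762939453], [0.6019999980926514, -0.27799999713897705]]
```

View pics/c.png

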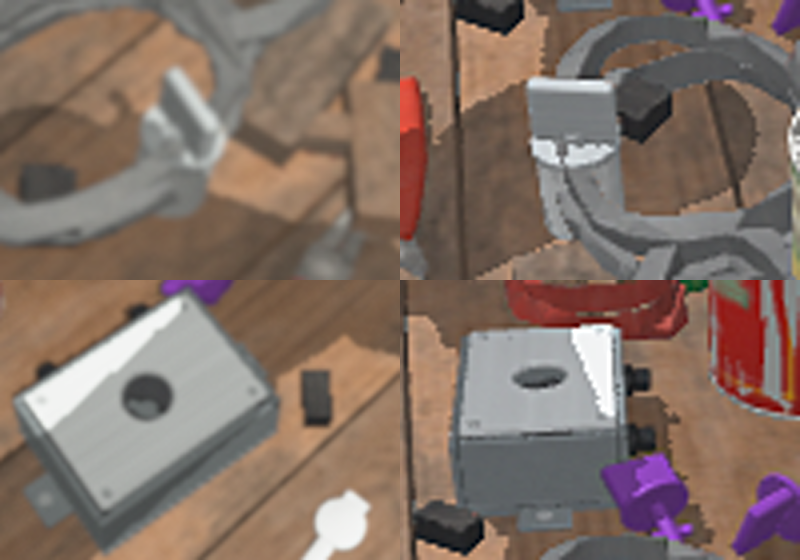

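The crops show the steel stud standing in the pipe with its wing broadside to the side camera, so roughly along world x. The box has a dark hole at its centre. Next I'll measure the wing, the flange and the hole.

```bash
python3 - <<'E'
from h import *
for n in("scene","side"):
    D=np.load(f"/tmp/{n}.npz");P=D["P"]
    near=(np.hypot(P[...,0]-.447,P[...,1]-.003)<.04)
    for lo,hi in((.062,.084),(.0855,.095)):
        q=P[near&(P[...,2]>lo)&(P[...,2]<hi)];
        c,sz,a=cv2.minAreaRect(q[:,:2].astype(np.float32));print(n,lo,len(q),np.round(c,4),np.round(sz,4),a,np.round(q.mean(0),4))
        pc=np.linalg.svd(q[:,:2]-q[:,:2].mean(0))[2][0];print(' yaw',np.degrees(np.arctan2(pc[1],pc[0])))
    # hole: points in panel area below panel
    m=(np.hypot(P[...,0]-.474,P[...,1]-.285)<.03)
    top=m&(abs(P[...,2]-.06)<.003)
    h=cv2.morphologyEx((m&~top).astype(np.uint8),cv2.MORPH_OPEN,np.ones((2,2)))
    K,T=D["K"],D["T"]
    # backproject hole pixels to plane z=.06
    v,u=np.nonzero(h);ray=np.c_[(u-K[0,2])/K[0,0],(v-K[1,2])/K[1,1],np.ones(len(u))]@T[:3,:3].T
    X=T[:3,3]+ray*((.06-T[2,3])/ray[:,2:]);print(n,'hole',cv2.minEnclosingCircle(X[:,:2].astype(np.float32)),X.mean(0),np.nanmedian(P[top],0),len(u),np.nanmin(P[h>0],0))
o=r.get_obs();Rt=R.from_rotvec(o["orientation"]).as_matrix();print(np.round(Rt,3))
W=np.load("/tmp/wrist.npz")["T"];print('cam in tool',np.round(Rt.T@(W[:3,3]-o["tcp_pos"]),4),np.round(Rt.T@W[:3,:3],3))
E
```

```text
scene 0.062 98 [0.4468 0.0038] [0.0121 0.0441] 69.44286346435547 [0.4442 0.0083 0.0731]
 yaw 164.9238094874811
scene 0.0855 73 [0.4463 0.0039] [0.0103 0.0425] 73.13395690917969 [0.4464 0.0044 0.0876]
 yaw 161.55712293469716
scene hole ((0.47145146131515503, 0.2883095145225525), 0.01767911948263645) [0.47151393 0.28846347 0.06      ] [0.47295925 0.28170488 0.06016139] 246 [0.45449867 0.26614205 0.00253874]
side 0.062 193 [ 0.446  -0.0033] [0.0079 0.0433] 77.86682891845703 [ 0.4465 -0.0032  0.073 ]
 yaw -16.502359117362158
side 0.0855 71 [0.4463 0.001 ] [0.0111 0.0432] 67.71690368652344 [4.463e-01 1.000e-04 8.720e-02]
 yaw -18.4298963485445
side hole ((0.47793954610824585, 0.2677358388900757), 0.00507891271263361) [0.47794786 0.2677344  0.06      ] [0.47306717 0.28698785 0.05990404] 8 [0.47387558 0.26480843 0.0405574 ]
[[-0.963  0.27  -0.   ]
 [ 0.27   0.963 -0.001]
 [-0.    -0.001 -1.   ]]
cam in tool [ 0.0791  0.0005 -0.1231] [[-0.001 -0.952 -0.307]
 [ 1.    -0.    -0.001]
 [ 0.001 -0.307  0.952]]
```

```bash
python3 - <<'E'
from h import *
H=np.zeros((22,14))
for n in("scene","side"):
    P=np.load(f"/tmp/{n}.npz")["P"].reshape(-1,3);P=P[~np.isnan(P[:,0])]
    i=((P[:,1]+.25)/.05).astype(int);j=((P[:,0]-.2)/.05).astype(int)
    k=(i>=0)&(i<22)&(j>=0)&(j<14)&(P[:,1]>-.25)&(P[:,0]>.2);np.maximum.at(H,(i[k],j[k]),P[k,2])
print('x',np.arange(.2,.9,.05).round(2))
for i in range(22):print(round(-.25+.05*i,2),(H[i]*100).round().astype(int))
o=r.get_obs();Rt=R.from_rotvec(o["orientation"]).as_matrix()
print((Rt.T@(np.array([.548,.266,.17])-o["tcp_pos"])).round(4))
E
```

```text
x [0.2  0.25 0.3  0.35 0.4  0.45 0.5  0.55 0.6  0.65 0.7  0.75 0.8  0.85]
-0.25 [ 0  1  3  3  3  5  4  5  4  5  7 21 21 18]
-0.2 [ 0  0  3  3  3  6  6 12 12  5  5 22 22  1]
-0.15 [ 1  0  3  3  3  5 12 12 12  6  6  3  1  0]
-0.1 [ 0  0  3  3  5  6 12 12 12  6  6  5  4  4]
-0.05 [1 1 3 3 9 9 0 7 5 0 6 6 6 4]
0.0 [0 1 2 2 9 9 1 6 9 9 7 7 7 1]
0.05 [0 2 2 2 6 6 5 6 9 9 5 6 7 0]
0.1 [0 2 2 2 1 5 5 5 5 5 6 5 6 0]
0.15 [0 2 2 3 3 1 5 4 5 1 6 6 9 3]
0.2 [0 0 1 3 6 7 6 0 0 0 1 9 9 0]
0.25 [ 0  0  1  1  7  6  6  1 16 16 16  4  5  1]
0.3 [ 0  0  1  0  6  6  7  4 16 16 16 16  0  1]
0.35 [ 0  1  1  0  6  6  6  0 16 16 16 16  0  0]
0.4 [ 0  0  0  0  0  6  6  6 16 16 16  2  3  3]
0.45 [ 0  0  0  0  0  6  0 32 33  1  0  0  2  2]
0.5 [ 0  0  0  0  0  5 26 36 35 20  0  0  2  0]
0.55 [ 0  0  0  0  0  5 28 35 35  0  0  0  0  0]
0.6 [41  0  0  0  0  4 38 38 28  0  0  0  0  0]
0.65 [40  0  0  0  0  0 38 38  0  0  0  0  0  0]
0.7 [35  0  0  0  0  0  0  0  0  0  0  0  0  0]
0.75 [0 0 0 0 0 0 0 0 0 0 0 0 0 0]
0.8 [39 39 39 39 39 39 39 39 39 39 39 39 38 38]
[-0.4557 -0.2702  0.08  ]
```

Emit:
arm_command(
  rows=[
    {"fingers":1,"x":-0.0237,"y":-0.0297},
    {"fingers":1,"x":-0.0237,"y":-0.0297},
    {"fingers":1,"x":-0.0237,"y":-0.0297},
    {"fingers":1,"x":-0.0237,"y":-0.0297},
    {"fingers":1,"x":-0.0237,"y":-0.0297},
    {"fingers":1,"x":-0.0237,"y":-0.0297},
    {"fingers":1,"x":-0.0237,"y":-0.0297},
    {"fingers":1,"x":-0.0237,"y":-0.0297},
    {"fingers":1,"x":-0.0237,"y":-0.0297},
    {"fingers":1,"x":-0.0237,"y":-0.0297},
  ],
)

```text
validation failed for argument at $.ro...
```

Emit:
arm_command(
  rows=[
    {"fingers":1,"x":-0.0219,"y":0.0027,"z":0.008},
    {"fingers":1,"x":-0.0219,"y":0.0027,"z":0.008},
    {"fingers":1,"x":-0.0219,"y":0.0027,"z":0.008},
    {"fingers":1,"x":-0.0219,"y":0.0027,"z":0.008},
    {"fingers":1,"x":-0.0219,"y":0.0027,"z":0.008},
    {"fingers":1,"x":-0.0219,"y":0.0027,"z":0.008},
    {"fingers":1,"x":-0.0219,"y":0.0027,"z":0.008},
    {"fingers":1,"x":-0.0219,"y":0.0027,"z":0.008},
    {"fingers":1,"x":-0.0219,"y":0.0027,"z":0.008},
    {"fingers":1,"x":-0.0219,"y":0.0027,"z":0.008},
    {"fingers":1},
  ],
)

```text
validation failed for argument at $.ro...
```

Emit:
arm_command(
  rows=[
    {"fingers":1,"x":-0.0237,"y":-0.0297,"z":0,"ax":0,"ay":0,"az":0},
    {"fingers":1,"x":-0.0237,"y":-0.0297,"z":0,"ax":0,"ay":0,"az":0},
    {"fingers":1,"x":-0.0237,"y":-0.0297,"z":0,"ax":0,"ay":0,"az":0},
    {"fingers":1,"x":-0.0237,"y":-0.0297,"z":0,"ax":0,"ay":0,"az":0},
    {"fingers":1,"x":-0.0237,"y":-0.0297,"z":0,"ax":0,"ay":0,"az":0},
    {"fingers":1,"x":-0.0237,"y":-0.0297,"z":0,"ax":0,"ay":0,"az":0},
    {"fingers":1,"x":-0.0237,"y":-0.0297,"z":0,"ax":0,"ay":0,"az":0},
    {"fingers":1,"x":-0.0237,"y":-0.0297,"z":0,"ax":0,"ay":0,"az":0},
    {"fingers":1,"x":-0.0237,"y":-0.0297,"z":0,"ax":0,"ay":0,"az":0},
    {"fingers":1,"x":-0.0237,"y":-0.0297,"z":0,"ax":0,"ay":0,"az":0},
  ],
)

```text
clock: 0.98
tcp_pos: [0.3306, 0.2979, 0.2502]
orientation: [-0.429, -3.112, -0.0]
contact_force: [1.5, 0.5, 0.6]
grip_width: 0.0854
gripper_force: 0.0
```

Emit:
arm_command(
  rows=[
    {"fingers":1,"x":-0.0243,"y":0.003,"z":0.009,"ax":0,"ay":0,"az":0},
    {"fingers":1,"x":-0.0243,"y":0.003,"z":0.009,"ax":0,"ay":0,"az":0},
    {"fingers":1,"x":-0.0243,"y":0.003,"z":0.009,"ax":0,"ay":0,"az":0},
    {"fingers":1,"x":-0.0243,"y":0.003,"z":0.009,"ax":0,"ay":0,"az":0},
    {"fingers":1,"x":-0.0243,"y":0.003,"z":0.009,"ax":0,"ay":0,"az":0},
    {"fingers":1,"x":-0.0243,"y":0.003,"z":0.009,"ax":0,"ay":0,"az":0},
    {"fingers":1,"x":-0.0243,"y":0.003,"z":0.009,"ax":0,"ay":0,"az":0},
    {"fingers":1,"x":-0.0243,"y":0.003,"z":0.009,"ax":0,"ay":0,"az":0},
    {"fingers":1,"x":-0.0243,"y":0.003,"z":0.009,"ax":0,"ay":0,"az":0},
    {"fingers":1,"x":0,"y":0,"z":0,"ax":0,"ay":0,"az":0},
  ],
)

```text
clock: 1.82
tcp_pos: [0.5517, 0.2642, 0.1674]
orientation: [0.435, 3.11, -0.004]
contact_force: [0.7, -0.3, -0.1]
grip_width: 0.0855
gripper_force: 0.0
```

```bash
cat > look.py <<'E'
from h import *
import sys
f,P=grab("wrist");np.savez("/tmp/w.npz",P=P,im=f["frame"],K=f["K"],T=f["world_from_camera"])
K,T=f["K"],f["world_from_camera"]
def px(p): q=K@(T[:3,:3].T@(np.array(p)-T[:3,3]));return q[:2]/q[2]
c=px((.4715,.2875,.06));print('hole px',c)
if __name__=="__main__":
    u,v=c.astype(int);s=50
    im=f["frame"]; x0,y0=max(u-s,0),max(v-s,0)
    cr=im[y0:v+s,x0:u+s]
    cr=cv2.resize(cr,None,fx=6,fy=6,interpolation=cv2.INTER_CUBIC)[:,:,::-1]
    cr=np.clip((cr/255.)**.6*255,0,255).astype(np.uint8)
    cv2.imwrite(sys.argv[1],cr);print(x0,y0,cr.shape)
    print(r.get_obs()["tcp_pos"].round(4))
E
python3 look.py pics/d.png
```

```text
hole px [256.61388344  90.34946782]
206 40 (600, 600, 3)
[0.5497 0.265  0.1679]
```

View pics/d.png

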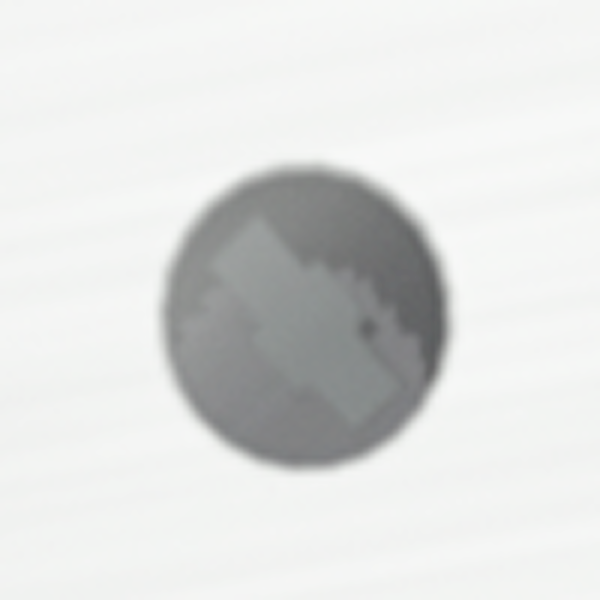

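The wrist crop shows the hole at about (307,317). Under it is the bright slot, running from (238,242) to (377,402). I'll convert these to world coordinates.

```bash
python3 - <<'E'
from h import *
D=np.load("/tmp/w.npz");K,T,P=D["K"],D["T"],D["P"]
def bp(c,z):
    u,v=206+(c[0]+.5)/6-.5,40+(c[1]+.5)/6-.5
    ray=T[:3,:3]@[(u-K[0,2])/K[0,0],(v-K[1,2])/K[1,1],1];return T[:3,3]+ray*((z-T[2,3])/ray[2])
a,b=bp((238,242),.041),bp((377,402),.041);d=b-a
print(a,b,(a+b)/2,np.linalg.norm(d),np.degrees(np.arctan2(d[1],d[0])))
for p,q in(((262,215),(403,378)),((215,268),(350,425))):
    d=bp(q,.041)-bp(p,.041);print(np.degrees(np.arctan2(d[1],d[0])),np.linalg.norm(d))
im=D["im"];h=cv2.cvtColor(im,cv2.COLOR_RGB2GRAY)
m=(h[60:125,225:290]<150).astype(np.uint8)
cs=max(cv2.findContours(m,0,1)[0],key=cv2.contourArea)[:,0]+[225,60]
X=np.array([bp(((u-206+.5)*6-.5,(v-40+.5)*6-.5),.06)[:2] for u,v in cs]);print('hole',cv2.minEnclosingCircle(X.astype(np.float32)),X.mean(0))
print(P[60:120:8,225,2].round(4),P[70:110:5,250:265:5,2].round(3))
E
```

```text
[0.46112605 0.28102494 0.041     ] [0.4858729  0.29339702 0.041     ] [0.47349948 0.28721098 0.041     ] 0.027667223763558006 26.562554608167023
26.694695572169085 0.02800820322015952
26.017206198479705 0.02713515077212157
hole ((0.4734230935573578, 0.2869320809841156), 0.017782464623451233) [0.47315004 0.28700173]
[0.0596 0.061  0.0605 0.06   0.0605 0.0594 0.0588 0.0593] [[0.041 0.04  0.041]
 [0.04  0.042 0.04 ]
 [0.006 0.041 0.042]
 [0.004 0.006 0.006]
 [0.006 0.007 0.007]
 [0.006 0.005 0.006]
 [0.041 0.006 0.006]
 [0.04  0.005 0.007]]
```

Emit:
arm_command(
  rows=[
    {"fingers":1,"x":0.0032,"y":-0.0312,"z":0,"ax":0,"ay":0,"az":0},
    {"fingers":1,"x":0.0032,"y":-0.0312,"z":0,"ax":0,"ay":0,"az":0},
    {"fingers":1,"x":0.0032,"y":-0.0312,"z":0,"ax":0,"ay":0,"az":0},
    {"fingers":1,"x":0.0032,"y":-0.0312,"z":0,"ax":0,"ay":0,"az":0},
    {"fingers":1,"x":0.0032,"y":-0.0312,"z":0,"ax":0,"ay":0,"az":0},
    {"fingers":1,"x":0.0032,"y":-0.0312,"z":0,"ax":0,"ay":0,"az":0},
    {"fingers":1,"x":0.0032,"y":-0.0312,"z":0,"ax":0,"ay":0,"az":0},
    {"fingers":1,"x":0.0032,"y":-0.0312,"z":0,"ax":0,"ay":0,"az":0},
    {"fingers":1,"x":0.0032,"y":-0.0312,"z":0,"ax":0,"ay":0,"az":1.8},
    {"fingers":1,"x":0,"y":0,"z":0,"ax":0,"ay":0,"az":0},
  ],
)

```text
clock: 2.7
tcp_pos: [0.4409, -0.0008, 0.1693]
orientation: [-0.489, -3.101, 0.002]
contact_force: [-0.4, 0.0, -0.1]
grip_width: 0.0853
gripper_force: 0.0
```

```bash
cat > wing.py <<'E'
from h import *
f,P=grab("wrist");cv2.imwrite("pics/e.png",f["frame"][:,:,::-1])
o=r.get_obs();Rt=R.from_rotvec(o["orientation"]).as_matrix();print(o["tcp_pos"].round(4),o["joints"].round(2),Rt.round(3).tolist())
near=np.hypot(P[...,0]-.447,P[...,1]-.003)<.035
q=P[near&(P[...,2]>.083)&(P[...,2]<.095)]
c,sz,a=cv2.minAreaRect(q[:,:2].astype(np.float32));pc=np.linalg.svd(q[:,:2]-q[:,:2].mean(0))[2][0]
print(len(q),c,sz,a,q.mean(0),np.degrees(np.arctan2(pc[1],pc[0])))
print('to go',Rt.T@(np.array([*c,.077])-o["tcp_pos"]))
E
python3 wing.py
```

```text
[0.4425 0.0019 0.1695] [-0.44  0.21  0.34  2.19 -0.1   0.76  1.22] [[-0.952, 0.305, -0.001], [0.305, 0.952, 0.0], [0.001, -0.0, -1.0]]
712 (0.4457470178604126, 0.0021239854395389557) (0.009922105818986893, 0.043092090636491776) 71.95043182373047 [0.4447177  0.00224426 0.08704426] -18.48399879960787
to go [-0.00316556  0.00122185  0.09247522]
```

View pics/e.png

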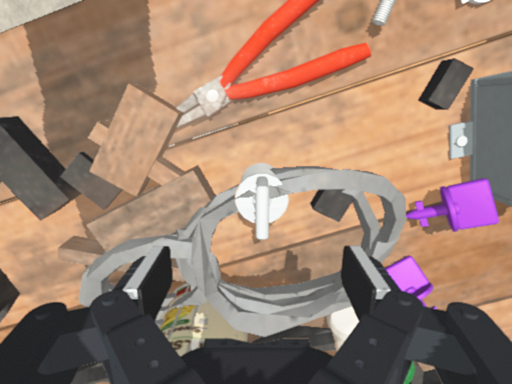

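The wrist view shows the steel stud at (262,200), with its wing upright in the image and aligned with the jaws. I'll descend, then close on it.

Emit:
arm_command(
  rows=[
    {"fingers":1,"x":-0.003,"y":0.001,"z":0.015,"ax":0,"ay":0,"az":0},
    {"fingers":1,"x":0,"y":0,"z":0.018,"ax":0,"ay":0,"az":0},
    {"fingers":1,"x":0,"y":0,"z":0.018,"ax":0,"ay":0,"az":0},
    {"fingers":1,"x":0,"y":0,"z":0.018,"ax":0,"ay":0,"az":0},
    {"fingers":1,"x":0,"y":0,"z":0.014,"ax":0,"ay":0,"az":0},
    {"fingers":1,"x":0,"y":0,"z":0.008,"ax":0,"ay":0,"az":0},
    {"fingers":1,"x":0,"y":0,"z":0,"ax":0,"ay":0,"az":0},
    {"fingers":0,"x":0,"y":0,"z":0,"ax":0,"ay":0,"az":0},
    {"fingers":0,"x":0,"y":0,"z":0,"ax":0,"ay":0,"az":0},
    {"fingers":0,"x":0,"y":0,"z":0,"ax":0,"ay":0,"az":0},
  ],
  grip_force=50,
)

```text
clock: 3.58
tcp_pos: [0.4484, 0.0045, 0.0791]
orientation: [0.477, 3.104, 0.001]
contact_force: [-0.1, 0.0, -0.0]
grip_width: 0.0518
gripper_force: 0.0
```

Emit:
arm_command(
  rows=[
    {"fingers":-1,"x":0,"y":0,"z":0,"ax":0,"ay":0,"az":0},
    {"fingers":-1,"x":0,"y":0,"z":0,"ax":0,"ay":0,"az":0},
    {"fingers":-1,"x":0,"y":0,"z":0,"ax":0,"ay":0,"az":0},
    {"fingers":-1,"x":0,"y":0,"z":0,"ax":0,"ay":0,"az":0},
    {"fingers":-1,"x":0,"y":0,"z":0,"ax":0,"ay":0,"az":0},
    {"fingers":-1,"x":0,"y":0,"z":0,"ax":0,"ay":0,"az":0},
  ],
)

```text
clock: 4.08
tcp_pos: [0.448, 0.0043, 0.0787]
orientation: [0.478, 3.105, 0.001]
contact_force: [-1.9, -0.5, 5.6]
grip_width: 0.0092
gripper_force: 51.2
```

Emit:
arm_command(
  rows=[
    {"fingers":-1,"x":0,"y":0,"z":-0.004,"ax":0,"ay":0,"az":0},
    {"fingers":-1,"x":0,"y":0,"z":-0.008,"ax":0,"ay":0,"az":0},
    {"fingers":-1,"x":0,"y":0,"z":-0.01,"ax":0,"ay":0,"az":0},
    {"fingers":-1,"x":0,"y":0,"z":-0.012,"ax":0,"ay":0,"az":0},
    {"fingers":-1,"x":0,"y":0,"z":-0.014,"ax":0,"ay":0,"az":0},
    {"fingers":-1,"x":0,"y":0,"z":-0.014,"ax":0,"ay":0,"az":0},
    {"fingers":-1,"x":0,"y":0,"z":-0.014,"ax":0,"ay":0,"az":0},
    {"fingers":-1,"x":0,"y":0,"z":-0.014,"ax":0,"ay":0,"az":0},
    {"fingers":-1,"x":0,"y":0,"z":-0.005,"ax":0,"ay":0,"az":0},
    {"fingers":-1,"x":0,"y":0,"z":0,"ax":0,"ay":0,"az":0},
  ],
)

```text
clock: 4.92
tcp_pos: [0.4486, 0.0043, 0.1749]
orientation: [0.477, 3.102, 0.002]
contact_force: [0.5, -0.0, -1.1]
grip_width: 0.0091
gripper_force: 50.4
```

```bash
cat > st.py <<'E'
from h import *
o=r.get_obs();Rt=R.from_rotvec(o["orientation"]).as_matrix();print(o["clock"],o["tcp_pos"].round(4),o["joints"].round(2),Rt.round(3).tolist(),'F',o["contact_force"].round(2),'M',o["moment"].round(3),o["grip_width"],'toolx deg',np.degrees(np.arctan2(Rt[1,0],Rt[0,0])))
print('to go',(Rt.T@(np.array([.4734,.287,o["tcp_pos"][2]])-o["tcp_pos"])).round(4))
E
python3 st.py
python3 - <<'E'
from h import *
for n in("side","wrist"):
    f,P=grab(n);cv2.imwrite(f"/tmp/{n}.png",f["frame"][:,:,::-1]);np.savez(f"/tmp/{n}2.npz",P=P)
    q=P[(np.hypot(P[...,0]-.447,P[...,1]-.003)<.035)&(P[...,2]<.19)]
a=cv2.imread("/tmp/side.png");b=cv2.imread("/tmp/wrist.png")
cv2.imwrite("pics/f.png",np.hstack([cv2.resize(a[130:280,110:260],(400,400),interpolation=2),cv2.resize(b[100:350,131:381],(400,400),interpolation=2)]))
E
```

```text
4.9167 [0.4486 0.0043 0.1749] [-0.45  0.21  0.34  2.17 -0.1   0.77  1.22] [[-0.954, 0.301, 0.003], [0.301, 0.954, 0.001], [-0.003, 0.002, -1.0]] F [ 0.51 -0.03 -1.07] M [-0.006  0.002  0.002] 0.009101125205829815 toolx deg 162.50961528355285
to go [0.0613 0.2771 0.0003]
```

View pics/f.png

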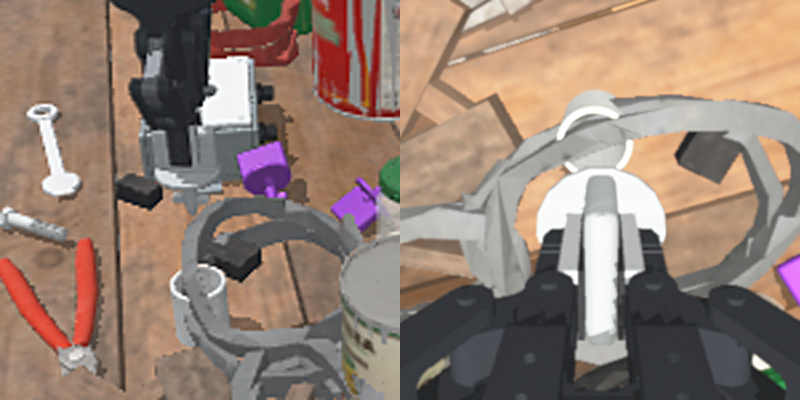

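The picture shows the stud gripped upright and clear of the pipe. Next I'll find where it sits in the tool frame from the wrist depth.

```bash
python3 - <<'E'
from h import *
o=r.get_obs();Rt=R.from_rotvec(o["orientation"]).as_matrix()
P=np.load("/tmp/wrist2.npz")["P"];Q=(P-o["tcp_pos"])@Rt
im=cv2.imread("/tmp/wrist.png").astype(int)
m=(abs(Q[...,0])<.04)&(abs(Q[...,1])<.03)&(Q[...,2]<.06)
for nm,s in(("wing",m&(abs(Q[...,1])<.0045)&(Q[...,2]<.02)),):
    q=Q[s];h,e=np.histogram(q[:,2],bins=np.arange(-.03,.022,.002));print(dict(zip(e.round(3),h)))
    for lo,hi in((-.014,-.004),):
        t=q[(q[:,2]>lo)&(q[:,2]<hi)];print(np.percentile(t[:,0],[0,2,50,98,100]).round(4),t[:,1].min(),t[:,1].max(),np.median(t[:,2]))
fl=m&(Q[...,2]>.018)&(Q[...,2]<.032)&(im.min(-1)>120)
q=Q[fl];print('flange',len(q),np.median(q[:,2]))
from scipy.optimize import least_squares
# boundary: front arc, max x per y bin
B=[(q[abs(q[:,1]-y)<.001][:,0].max(),y) for y in np.arange(-.019,.02,.002) if (abs(q[:,1]-y)<.001).sum()>2]
B=np.array(B);s=least_squares(lambda p:np.hypot(B[:,0]-p[0],B[:,1]-p[1])-.023,[0,0]);print(s.x,abs(s.fun).max())
E
```

```text
{np.float64(-0.03): np.int64(0), np.float64(-0.028): np.int64(0), np.float64(-0.026): np.int64(0), np.float64(-0.024): np.int64(0), np.float64(-0.022): np.int64(0), np.float64(-0.02): np.int64(52), np.float64(-0.018): np.int64(23), np.float64(-0.016): np.int64(16), np.float64(-0.014): np.int64(18), np.float64(-0.012): np.int64(217), np.float64(-0.01): np.int64(1224), np.float64(-0.008): np.int64(120), np.float64(-0.006): np.int64(40), np.float64(-0.004): np.int64(32), np.float64(-0.002): np.int64(29), np.float64(0.0): np.int64(40), np.float64(0.002): np.int64(30), np.float64(0.004): np.int64(34), np.float64(0.006): np.int64(24), np.float64(0.008): np.int64(34), np.float64(0.01): np.int64(21), np.float64(0.012): np.int64(27), np.float64(0.014): np.int64(26), np.float64(0.016): np.int64(25), np.float64(0.018): np.int64(17)}
[-0.0211 -0.0189  0.0047  0.0222  0.0228] -0.004481860879414583 0.004498171583818535 -0.00930035605503544
flange 1715 0.024474240426059377
[0.00034472 0.00071248] 0.0006048093330946261
```

Emit:
arm_command(
  rows=[
    {"fingers":-1,"x":0.0068,"y":0.0308,"z":0,"ax":0,"ay":0,"az":0},
    {"fingers":-1,"x":0.0068,"y":0.0308,"z":0,"ax":0,"ay":0,"az":0},
    {"fingers":-1,"x":0.0068,"y":0.0308,"z":0,"ax":0,"ay":0,"az":0},
    {"fingers":-1,"x":0.0068,"y":0.0308,"z":0,"ax":0,"ay":0,"az":0},
    {"fingers":-1,"x":0.0068,"y":0.0308,"z":0,"ax":0,"ay":0,"az":0},
    {"fingers":-1,"x":0.0068,"y":0.0308,"z":0,"ax":0,"ay":0,"az":0},
    {"fingers":-1,"x":0.0068,"y":0.0308,"z":0,"ax":0,"ay":0,"az":0},
    {"fingers":-1,"x":0.0068,"y":0.0308,"z":0,"ax":0,"ay":0,"az":0},
    {"fingers":-1,"x":0.0068,"y":0.0308,"z":0,"ax":0,"ay":0,"az":0},
  ],
)

```text
clock: 5.77
tcp_pos: [0.4719, 0.2881, 0.172]
orientation: [-0.477, -3.104, 0.003]
contact_force: [1.3, -0.1, -0.6]
grip_width: 0.0093
gripper_force: 50.3
```

Emit:
arm_command(
  rows=[
    {"fingers":-1,"x":0,"y":0,"z":0.002,"ax":0,"ay":0,"az":-5.5},
    {"fingers":-1,"x":0,"y":0,"z":0.003,"ax":0,"ay":0,"az":-5.5},
    {"fingers":-1,"x":0,"y":0,"z":0.004,"ax":0,"ay":0,"az":-5.5},
    {"fingers":-1,"x":0,"y":0,"z":0.004,"ax":0,"ay":0,"az":-5.5},
    {"fingers":-1,"x":0,"y":0,"z":0.004,"ax":0,"ay":0,"az":-5.5},
    {"fingers":-1,"x":0,"y":0,"z":0.004,"ax":0,"ay":0,"az":-5.5},
    {"fingers":-1,"x":0,"y":0,"z":0.004,"ax":0,"ay":0,"az":-5.5},
    {"fingers":-1,"x":0,"y":0,"z":0,"ax":0,"ay":0,"az":-5.4},
    {"fingers":-1,"x":0,"y":0,"z":0,"ax":0,"ay":0,"az":0},
    {"fingers":-1,"x":0,"y":0,"z":0,"ax":0,"ay":0,"az":0},
  ],
)

```text
clock: 6.6
tcp_pos: [0.4723, 0.2865, 0.1473]
orientation: [0.713, -3.058, 0.001]
contact_force: [-0.8, -0.4, -1.2]
grip_width: 0.0088
gripper_force: 50.2
```

```bash
python3 st.py
```

```text
6.6 [0.4723 0.2865 0.1473] [-0.69  0.4   0.04  1.95 -0.02  0.8   1.39] [[-0.897, -0.442, -0.002], [-0.442, 0.897, -0.001], [0.002, -0.0, -1.0]] F [-0.8  -0.42 -1.21] M [ 0.008 -0.044 -0.02 ] 0.008825590619704761 toolx deg -153.76427018326817
to go [-0.0012 -0.0001 -0.    ]
```

Emit:
arm_command(
  rows=[
    {"fingers":-1,"x":-0.0006,"y":0,"z":0.006,"ax":0,"ay":0,"az":0},
    {"fingers":-1,"x":0,"y":0,"z":0.008,"ax":0,"ay":0,"az":0},
    {"fingers":-1,"x":0,"y":0,"z":0.008,"ax":0,"ay":0,"az":0},
    {"fingers":-1,"x":0,"y":0,"z":0.006,"ax":0,"ay":0,"az":0},
    {"fingers":-1,"x":0,"y":0,"z":0.004,"ax":0,"ay":0,"az":0},
    {"fingers":-1,"x":0,"y":0,"z":0.004,"ax":0,"ay":0,"az":0},
    {"fingers":-1,"x":0,"y":0,"z":0.003,"ax":0,"ay":0,"az":0},
    {"fingers":-1,"x":0,"y":0,"z":0,"ax":0,"ay":0,"az":0},
  ],
)

```text
clock: 7.27
tcp_pos: [0.4729, 0.2871, 0.1086]
orientation: [0.717, -3.058, 0.001]
contact_force: [0.6, -0.2, -0.9]
grip_width: 0.009
gripper_force: 50.2
```

```bash
python3 st.py
```

```text
7.2667 [0.4729 0.2871 0.1086] [-0.68  0.46  0.03  1.97 -0.02  0.72  1.39] [[-0.896, -0.445, -0.001], [-0.445, 0.896, -0.001], [0.001, -0.0, -1.0]] F [ 0.62 -0.21 -0.92] M [0.002 0.026 0.063] 0.009009883817389866 toolx deg -153.59054902787435
to go [-0.0004 -0.0003 -0.    ]
```

Now slowly down towards the slot.

Emit:
arm_command(
  rows=[
    {"fingers":-1,"x":0,"y":0,"z":0.003,"ax":0,"ay":0,"az":0},
    {"fingers":-1,"x":0,"y":0,"z":0.003,"ax":0,"ay":0,"az":0},
    {"fingers":-1,"x":0,"y":0,"z":0.003,"ax":0,"ay":0,"az":0},
    {"fingers":-1,"x":0,"y":0,"z":0.003,"ax":0,"ay":0,"az":0},
    {"fingers":-1,"x":0,"y":0,"z":0.001,"ax":0,"ay":0,"az":0},
    {"fingers":-1,"x":0,"y":0,"z":0,"ax":0,"ay":0,"az":0},
  ],
)

```text
clock: 7.77
tcp_pos: [0.473, 0.2871, 0.0959]
orientation: [0.718, -3.058, 0.0]
contact_force: [-0.2, -0.5, -0.6]
grip_width: 0.0096
gripper_force: 50.2
```

Emit:
arm_command(
  rows=[
    {"fingers":-1,"x":0,"y":0,"z":0.001,"ax":0,"ay":0,"az":0},
    {"fingers":-1,"x":0,"y":0,"z":0.001,"ax":0,"ay":0,"az":0},
    {"fingers":-1,"x":0,"y":0,"z":0,"ax":0,"ay":0,"az":0},
  ],
)

```text
clock: 8.02
tcp_pos: [0.4732, 0.2873, 0.0942]
orientation: [0.718, -3.058, -0.0]
contact_force: [0.1, 0.6, -1.5]
grip_width: 0.0091
gripper_force: 50.2
```

```bash
python3 st.py
```

```text
8.0167 [0.4732 0.2873 0.0942] [-0.68  0.48  0.03  1.98 -0.02  0.69  1.39] [[-0.896, -0.445, -0.0], [-0.445, 0.896, 0.0], [0.0, 0.0, -1.0]] F [ 0.11  0.56 -1.52] M [-0.008  0.018 -0.012] 0.009064441329648691 toolx deg -153.58500224671306
to go [-0.0001 -0.0003 -0.    ]
```

Emit:
arm_command(
  rows=[
    {"fingers":-1,"x":0,"y":0,"z":0.001,"ax":0,"ay":0,"az":0},
    {"fingers":-1,"x":0,"y":0,"z":0.001,"ax":0,"ay":0,"az":0},
    {"fingers":-1,"x":0,"y":0,"z":0,"ax":0,"ay":0,"az":0},
  ],
)

```text
clock: 8.27
tcp_pos: [0.4731, 0.2872, 0.0921]
orientation: [0.718, -3.058, 0.0]
contact_force: [-0.6, 0.4, -0.9]
grip_width: 0.0091
gripper_force: 50.2
```

Emit:
arm_command(
  rows=[
    {"fingers":-1,"x":0,"y":0,"z":0.001,"ax":0,"ay":0,"az":0},
    {"fingers":-1,"x":0,"y":0,"z":0.001,"ax":0,"ay":0,"az":0},
    {"fingers":-1,"x":0,"y":0,"z":0,"ax":0,"ay":0,"az":0},
  ],
)

```text
clock: 8.52
tcp_pos: [0.4731, 0.2871, 0.0901]
orientation: [0.718, -3.058, 0.0]
contact_force: [0.4, 0.2, 0.4]
grip_width: 0.0092
gripper_force: 50.2
```

```bash
python3 st.py
```

```text
8.5167 [0.4731 0.2871 0.0901] [-0.68  0.49  0.03  1.98 -0.02  0.68  1.39] [[-0.896, -0.445, -0.0], [-0.445, 0.896, -0.0], [0.0, -0.0, -1.0]] F [0.41 0.24 0.39] M [-0.051  0.053 -0.003] 0.009226895782737074 toolx deg -153.5913193267221
to go [-0.0002 -0.0003 -0.    ]
```

The pin has dropped into the slot: TCP z is 0.090 with no force, below the 0.0947 expected beside the slot. I'll press in gently.

Emit:
arm_command(
  rows=[
    {"fingers":-1,"x":0,"y":0,"z":0.001,"ax":0,"ay":0,"az":0},
    {"fingers":-1,"x":0,"y":0,"z":0.001,"ax":0,"ay":0,"az":0},
    {"fingers":-1,"x":0,"y":0,"z":0.001,"ax":0,"ay":0,"az":0},
    {"fingers":-1,"x":0,"y":0,"z":0.001,"ax":0,"ay":0,"az":0},
    {"fingers":-1,"x":0,"y":0,"z":0,"ax":0,"ay":0,"az":0},
    {"fingers":-1,"x":0,"y":0,"z":0,"ax":0,"ay":0,"az":0},
  ],
)

```text
clock: 9.02
tcp_pos: [0.4733, 0.2873, 0.0868]
orientation: [-0.718, 3.058, 0.0]
contact_force: [-2.0, -1.2, 6.1]
grip_width: 0.0093
gripper_force: 51.2
```

Emit:
arm_command(
  rows=[
    {"fingers":-1,"x":0,"y":0,"z":0.001,"ax":0,"ay":0,"az":0},
    {"fingers":-1,"x":0,"y":0,"z":0.001,"ax":0,"ay":0,"az":0},
    {"fingers":-1,"x":0,"y":0,"z":0.001,"ax":0,"ay":0,"az":0},
    {"fingers":-1,"x":0,"y":0,"z":0,"ax":0,"ay":0,"az":0},
    {"fingers":-1,"x":0,"y":0,"z":0,"ax":0,"ay":0,"az":0},
  ],
)

```text
clock: 9.43
tcp_pos: [0.4733, 0.2873, 0.084]
orientation: [-0.718, 3.058, 0.0]
contact_force: [-3.4, -1.8, 8.5]
grip_width: 0.0094
gripper_force: 51.6
```

```bash
python3 st.py
```

```text
9.4333 [0.4733 0.2873 0.084 ] [-0.68  0.5   0.03  1.98 -0.02  0.66  1.4 ] [[-0.896, -0.445, 0.0], [-0.445, 0.896, 0.0], [-0.0, 0.0, -1.0]] F [-3.42 -1.75  8.49] M [-0.355  0.569  0.047] 0.009354389172947319 toolx deg -153.58760429122628
to go [ 0.     -0.0004 -0.    ]
```

Emit:
arm_command(
  rows=[
    {"fingers":-1,"x":0.0005,"y":0,"z":0,"ax":0,"ay":0,"az":0},
    {"fingers":-1,"x":0.0005,"y":0,"z":0,"ax":0,"ay":0,"az":0},
    {"fingers":-1,"x":0,"y":0,"z":0,"ax":0,"ay":0,"az":0},
  ],
)

```text
clock: 9.68
tcp_pos: [0.4732, 0.2873, 0.0844]
orientation: [-0.717, 3.056, 0.001]
contact_force: [-1.1, -1.4, 8.3]
grip_width: 0.0096
gripper_force: 51.6
```

Emit:
arm_command(
  rows=[
    {"fingers":-1,"x":0,"y":0,"z":0.001,"ax":0,"ay":0,"az":0},
    {"fingers":-1,"x":0,"y":0,"z":0.001,"ax":0,"ay":0,"az":0},
    {"fingers":-1,"x":0,"y":0,"z":0,"ax":0,"ay":0,"az":0},
    {"fingers":-1,"x":0,"y":0,"z":0,"ax":0,"ay":0,"az":0},
  ],
)

```text
clock: 10.02
tcp_pos: [0.4733, 0.2873, 0.0825]
orientation: [-0.717, 3.057, 0.001]
contact_force: [-1.4, -1.9, 10.1]
grip_width: 0.0095
gripper_force: 51.8
```

```bash
python3 st.py
```

```text
10.0167 [0.4733 0.2873 0.0825] [-0.68  0.5   0.03  1.98 -0.02  0.66  1.39] [[-0.896, -0.445, 0.002], [-0.445, 0.896, 0.001], [-0.002, 0.0, -1.0]] F [-1.37 -1.88 10.15] M [-0.324  0.351 -0.009] 0.009525965582291218 toolx deg -153.59958310049436
to go [ 0.     -0.0003 -0.    ]
```

Emit:
arm_command(
  rows=[
    {"fingers":-1,"x":0,"y":0,"z":0.001,"ax":0,"ay":0,"az":0},
    {"fingers":-1,"x":0,"y":0,"z":0.001,"ax":0,"ay":0,"az":0},
    {"fingers":-1,"x":0,"y":0,"z":0.001,"ax":0,"ay":0,"az":0},
    {"fingers":-1,"x":0,"y":0,"z":0,"ax":0,"ay":0,"az":0},
    {"fingers":-1,"x":0,"y":0,"z":0,"ax":0,"ay":0,"az":0},
  ],
)

```text
clock: 10.43
tcp_pos: [0.4732, 0.2873, 0.0797]
orientation: [-0.717, 3.057, 0.001]
contact_force: [-2.0, -1.9, 13.5]
grip_width: 0.009
gripper_force: 52.1
```

```bash
python3 st.py
```

```text
10.4333 [0.4732 0.2873 0.0797] [-0.68  0.5   0.03  1.98 -0.02  0.65  1.39] [[-0.896, -0.445, 0.002], [-0.445, 0.896, 0.001], [-0.002, 0.0, -1.0]] F [-2.03 -1.92 13.53] M [-0.431  0.488  0.061] 0.009016289211007715 toolx deg -153.5980252027595
to go [ 0.     -0.0004 -0.    ]
```

The panel is pressed in about 9 mm at 13.5 N. Now I'll turn clockwise, which is +az.

Emit:
arm_command(
  rows=[
    {"fingers":-1,"x":0,"y":0,"z":0,"ax":0,"ay":0,"az":2},
    {"fingers":-1,"x":0,"y":0,"z":0,"ax":0,"ay":0,"az":3},
    {"fingers":-1,"x":0,"y":0,"z":0,"ax":0,"ay":0,"az":3},
    {"fingers":-1,"x":0,"y":0,"z":0,"ax":0,"ay":0,"az":3},
    {"fingers":-1,"x":0,"y":0,"z":0,"ax":0,"ay":0,"az":3},
    {"fingers":-1,"x":0,"y":0,"z":0,"ax":0,"ay":0,"az":0},
  ],
)

```text
clock: 10.93
tcp_pos: [0.4737, 0.2877, 0.08]
orientation: [-0.335, 3.121, 0.003]
contact_force: [-1.4, -1.0, 12.5]
grip_width: 0.0094
gripper_force: 52.2
```

```bash
python3 st.py
```

```text
10.9333 [0.4737 0.2877 0.08  ] [-0.73  0.5   0.1   1.99 -0.08  0.65  1.19] [[-0.977, -0.212, 0.003], [-0.212, 0.977, 0.002], [-0.003, 0.001, -1.0]] F [-1.43 -1.04 12.47] M [-0.289  0.239 -0.106] 0.009351458546038685 toolx deg -167.74510344302237
to go [ 0.0004 -0.0006 -0.    ]
```

Emit:
arm_command(
  rows=[
    {"fingers":-1,"x":0,"y":0,"z":0,"ax":0,"ay":0,"az":4},
    {"fingers":-1,"x":0,"y":0,"z":0,"ax":0,"ay":0,"az":4},
    {"fingers":-1,"x":0,"y":0,"z":0,"ax":0,"ay":0,"az":4},
    {"fingers":-1,"x":0,"y":0,"z":0,"ax":0,"ay":0,"az":4},
    {"fingers":-1,"x":0,"y":0,"z":0,"ax":0,"ay":0,"az":4},
    {"fingers":-1,"x":0,"y":0,"z":0,"ax":0,"ay":0,"az":4},
    {"fingers":-1,"x":0,"y":0,"z":0,"ax":0,"ay":0,"az":0},
  ],
)

```text
clock: 11.52
tcp_pos: [0.474, 0.2878, 0.0801]
orientation: [0.323, 3.122, 0.004]
contact_force: [0.0, -0.8, 12.7]
grip_width: 0.0094
gripper_force: 52.2
```

```bash
python3 st.py
```

```text
11.5167 [0.474  0.2878 0.0801] [-0.82  0.51  0.21  1.99 -0.17  0.65  0.86] [[-0.979, 0.205, 0.003], [0.205, 0.979, 0.002], [-0.003, 0.003, -1.0]] F [ 1.00e-02 -8.30e-01  1.27e+01] M [-0.315  0.169 -0.166] 0.009417831170278342 toolx deg 168.19822706863255
to go [ 0.0005 -0.0009 -0.    ]
```

Emit:
arm_command(
  rows=[
    {"fingers":-1,"x":0,"y":0,"z":0.0003,"ax":0,"ay":0,"az":4},
    {"fingers":-1,"x":0,"y":0,"z":0,"ax":0,"ay":0,"az":4},
    {"fingers":-1,"x":0,"y":0,"z":0,"ax":0,"ay":0,"az":4},
    {"fingers":-1,"x":0,"y":0,"z":0,"ax":0,"ay":0,"az":4},
    {"fingers":-1,"x":0,"y":0,"z":0,"ax":0,"ay":0,"az":4},
    {"fingers":-1,"x":0,"y":0,"z":0,"ax":0,"ay":0,"az":4},
    {"fingers":-1,"x":0,"y":0,"z":0,"ax":0,"ay":0,"az":4},
    {"fingers":-1,"x":0,"y":0,"z":0,"ax":0,"ay":0,"az":4},
    {"fingers":-1,"x":0,"y":0,"z":0,"ax":0,"ay":0,"az":4},
    {"fingers":-1,"x":0,"y":0,"z":0,"ax":0,"ay":0,"az":0},
  ],
)

```text
clock: 12.35
tcp_pos: [0.4742, 0.2877, 0.0797]
orientation: [1.272, 2.87, 0.006]
contact_force: [-0.7, -0.9, 13.3]
grip_width: 0.009
gripper_force: 52.3
```

```bash
python3 st.py
```

```text
12.35 [0.4742 0.2877 0.0797] [-0.95  0.53  0.37  2.   -0.31  0.66  0.36] [[-0.672, 0.741, 0.004], [0.741, 0.672, 0.002], [-0.001, 0.004, -1.0]] F [-0.71 -0.89 13.27] M [-0.327  0.179 -0.051] 0.008982968613150412 toolx deg 132.1961632712131
to go [ 0.     -0.0011 -0.    ]
```

Emit:
arm_command(
  rows=[
    {"fingers":-1,"x":0,"y":0,"z":0,"ax":0,"ay":0,"az":3},
    {"fingers":-1,"x":0,"y":0,"z":0,"ax":0,"ay":0,"az":3},
    {"fingers":-1,"x":0,"y":0,"z":0,"ax":0,"ay":0,"az":3},
    {"fingers":-1,"x":0,"y":0,"z":0,"ax":0,"ay":0,"az":2},
    {"fingers":-1,"x":0,"y":0,"z":0,"ax":0,"ay":0,"az":0},
    {"fingers":-1,"x":0,"y":0,"z":0,"ax":0,"ay":0,"az":0},
  ],
)

```text
clock: 12.85
tcp_pos: [0.4743, 0.2878, 0.0798]
orientation: [1.537, 2.738, 0.006]
contact_force: [-0.6, -0.1, 12.5]
grip_width: 0.0089
gripper_force: 52.2
```

```bash
python3 st.py
```

```text
12.85 [0.4743 0.2878 0.0798] [-0.98  0.54  0.42  2.   -0.35  0.66  0.21] [[-0.521, 0.854, 0.004], [0.854, 0.521, 0.003], [0.0, 0.004, -1.0]] F [-0.59 -0.12 12.46] M [-0.246  0.171 -0.1  ] 0.008924596332214126 toolx deg 121.38202107405584
to go [-0.0002 -0.0011 -0.    ]
```

Emit:
arm_command(
  rows=[
    {"fingers":-1,"x":0,"y":0,"z":0,"ax":0,"ay":0,"az":1},
    {"fingers":-1,"x":0,"y":0,"z":0,"ax":0,"ay":0,"az":1},
    {"fingers":-1,"x":0,"y":0,"z":0,"ax":0,"ay":0,"az":0},
  ],
)

```text
clock: 13.1
tcp_pos: [0.4743, 0.2878, 0.0798]
orientation: [1.585, 2.71, 0.006]
contact_force: [-0.1, -1.2, 12.3]
grip_width: 0.0087
gripper_force: 52.2
```

```bash
python3 st.py
```

```text
13.1 [0.4743 0.2878 0.0798] [-0.99  0.54  0.43  2.   -0.36  0.67  0.18] [[-0.49, 0.872, 0.004], [0.872, 0.49, 0.003], [0.0, 0.004, -1.0]] F [-0.07 -1.15 12.28] M [-0.27   0.168  0.029] 0.008685889140230031 toolx deg 119.36138922061976
to go [-0.0002 -0.0011 -0.    ]
```

Emit:
arm_command(
  rows=[
    {"fingers":-1,"x":0,"y":0,"z":0,"ax":0,"ay":0,"az":1},
    {"fingers":-1,"x":0,"y":0,"z":0,"ax":0,"ay":0,"az":1},
    {"fingers":-1,"x":0,"y":0,"z":0,"ax":0,"ay":0,"az":0},
  ],
)

```text
clock: 13.35
tcp_pos: [0.4742, 0.2877, 0.0798]
orientation: [1.632, 2.682, 0.006]
contact_force: [-1.0, 1.1, 12.9]
grip_width: 0.0088
gripper_force: 52.2
```

```bash
python3 st.py
```

```text
13.35 [0.4742 0.2877 0.0798] [-1.    0.54  0.44  2.   -0.36  0.67  0.15] [[-0.46, 0.888, 0.004], [0.888, 0.46, 0.003], [0.001, 0.004, -1.0]] F [-1.05  1.13 12.93] M [-0.271  0.144  0.057] 0.008751708405814686 toolx deg 117.3629848294112
to go [-0.0003 -0.0011 -0.    ]
```

Emit:
arm_command(
  rows=[
    {"fingers":-1,"x":0,"y":0,"z":0,"ax":0,"ay":0,"az":1},
    {"fingers":-1,"x":0,"y":0,"z":0,"ax":0,"ay":0,"az":0},
  ],
)

```text
clock: 13.52
tcp_pos: [0.4742, 0.2878, 0.0798]
orientation: [1.655, 2.668, 0.006]
contact_force: [-0.4, -1.2, 13.3]
grip_width: 0.0089
gripper_force: 52.2
```

```bash
python3 st.py
```

```text
13.5167 [0.4742 0.2878 0.0798] [-1.    0.54  0.45  2.   -0.37  0.67  0.14] [[-0.444, 0.896, 0.004], [0.896, 0.444, 0.003], [0.001, 0.004, -1.0]] F [-0.42 -1.22 13.28] M [-0.208  0.143  0.002] 0.00885736055424475 toolx deg 116.370471384642
to go [-0.0003 -0.0011 -0.    ]
```

Emit:
arm_command(
  rows=[
    {"fingers":-1,"x":0,"y":0,"z":0,"ax":0,"ay":0,"az":1},
    {"fingers":-1,"x":0,"y":0,"z":0,"ax":0,"ay":0,"az":0},
  ],
)

```text
clock: 13.68
tcp_pos: [0.4742, 0.2878, 0.0798]
orientation: [1.679, 2.654, 0.006]
contact_force: [-0.5, 0.2, 12.4]
grip_width: 0.0092
gripper_force: 52.2
```

```bash
python3 st.py
```

```text
13.6833 [0.4742 0.2878 0.0798] [-1.01  0.54  0.45  2.   -0.37  0.67  0.13] [[-0.428, 0.904, 0.004], [0.904, 0.428, 0.003], [0.001, 0.004, -1.0]] F [-0.51  0.18 12.37] M [-0.284  0.133  0.071] 0.009174524415444403 toolx deg 115.36748625869818
to go [-0.0003 -0.0011 -0.    ]
```

Emit:
arm_command(
  rows=[
    {"fingers":-1,"x":0,"y":0,"z":0,"ax":0,"ay":0,"az":1},
    {"fingers":-1,"x":0,"y":0,"z":0,"ax":0,"ay":0,"az":0},
  ],
)

```text
clock: 13.85
tcp_pos: [0.4742, 0.2877, 0.0798]
orientation: [1.702, 2.639, 0.006]
contact_force: [-0.2, -0.4, 13.3]
grip_width: 0.0089
gripper_force: 52.2
```

```bash
python3 st.py
```

```text
13.85 [0.4742 0.2877 0.0798] [-1.01  0.55  0.46  2.01 -0.38  0.67  0.11] [[-0.413, 0.911, 0.004], [0.911, 0.413, 0.003], [0.001, 0.004, -1.0]] F [-0.17 -0.37 13.27] M [-0.245  0.147 -0.004] 0.00894238489178783 toolx deg 114.36693670898907
to go [-0.0003 -0.0011 -0.    ]
```

Emit:
arm_command(
  rows=[
    {"fingers":-1,"x":0,"y":0,"z":0,"ax":0,"ay":0,"az":1},
    {"fingers":-1,"x":0,"y":0,"z":0,"ax":0,"ay":0,"az":0},
  ],
)

```text
clock: 14.02
tcp_pos: [0.4742, 0.2878, 0.0798]
orientation: [1.725, 2.624, 0.006]
contact_force: [0.5, -0.4, 12.4]
grip_width: 0.0091
gripper_force: 52.2
```

```bash
python3 st.py
```

```text
14.0167 [0.4742 0.2878 0.0798] [-1.01  0.55  0.46  2.01 -0.38  0.67  0.1 ] [[-0.397, 0.918, 0.004], [0.918, 0.397, 0.003], [0.001, 0.004, -1.0]] F [ 0.53 -0.43 12.42] M [-0.254  0.21   0.   ] 0.009066386137444099 toolx deg 113.36831849591468
to go [-0.0004 -0.0011 -0.    ]
```

Emit:
arm_command(
  rows=[
    {"fingers":-1,"x":0,"y":0,"z":0,"ax":0,"ay":0,"az":1},
    {"fingers":-1,"x":0,"y":0,"z":0,"ax":0,"ay":0,"az":0},
  ],
)

```text
clock: 14.18
tcp_pos: [0.4742, 0.2877, 0.0797]
orientation: [1.748, 2.609, 0.006]
contact_force: [-0.5, -1.0, 12.9]
grip_width: 0.0087
gripper_force: 52.2
```

```bash
python3 st.py
```

```text
14.1833 [0.4742 0.2877 0.0797] [-1.02  0.55  0.46  2.01 -0.39  0.67  0.09] [[-0.381, 0.925, 0.004], [0.925, 0.381, 0.002], [0.001, 0.004, -1.0]] F [-0.5  -1.02 12.87] M [-0.311  0.17   0.072] 0.00874827773554477 toolx deg 112.36909357214327
to go [-0.0003 -0.001  -0.    ]
```

Emit:
arm_command(
  rows=[
    {"fingers":-1,"x":0,"y":0,"z":0,"ax":0,"ay":0,"az":1},
    {"fingers":-1,"x":0,"y":0,"z":0,"ax":0,"ay":0,"az":0.5},
    {"fingers":-1,"x":0,"y":0,"z":0,"ax":0,"ay":0,"az":0},
  ],
)

```text
clock: 14.43
tcp_pos: [0.4742, 0.2877, 0.0797]
orientation: [1.781, 2.586, 0.006]
contact_force: [-0.6, -0.7, 12.9]
grip_width: 0.009
gripper_force: 52.2
```

```bash
python3 st.py
```

```text
14.4333 [0.4742 0.2877 0.0797] [-1.02  0.55  0.47  2.01 -0.39  0.67  0.07] [[-0.357, 0.934, 0.003], [0.934, 0.357, 0.002], [0.001, 0.004, -1.0]] F [-0.62 -0.73 12.87] M [-0.24   0.173  0.067] 0.009012938869146335 toolx deg 110.89203567275729
to go [-0.0004 -0.001  -0.    ]
```

Emit:
arm_command(
  rows=[
    {"fingers":-1,"x":0,"y":0,"z":0,"ax":0,"ay":0,"az":1},
    {"fingers":-1,"x":0,"y":0,"z":0,"ax":0,"ay":0,"az":0},
  ],
)

```text
clock: 14.6
tcp_pos: [0.4742, 0.2877, 0.0797]
orientation: [1.804, 2.57, 0.006]
contact_force: [-1.1, -0.4, 12.7]
grip_width: 0.0093
gripper_force: 52.3
```

```bash
python3 st.py
```

```text
14.6 [0.4742 0.2877 0.0797] [-1.02  0.55  0.48  2.01 -0.4   0.67  0.05] [[-0.34, 0.94, 0.003], [0.94, 0.34, 0.002], [0.001, 0.004, -1.0]] F [-1.08 -0.41 12.74] M [-0.239  0.15   0.013] 0.009291467920989192 toolx deg 109.8734997694509
to go [-0.0004 -0.001  -0.    ]
```

Emit:
arm_command(
  rows=[
    {"fingers":-1,"x":0,"y":0,"z":0,"ax":0,"ay":0,"az":1},
    {"fingers":-1,"x":0,"y":0,"z":0,"ax":0,"ay":0,"az":0},
  ],
)

```text
clock: 14.77
tcp_pos: [0.4741, 0.2877, 0.0797]
orientation: [1.826, 2.555, 0.006]
contact_force: [-0.3, -0.1, 12.6]
grip_width: 0.009
gripper_force: 52.3
```

```bash
python3 st.py
```

```text
14.7667 [0.4741 0.2877 0.0797] [-1.03  0.55  0.48  2.01 -0.4   0.67  0.04] [[-0.324, 0.946, 0.003], [0.946, 0.324, 0.002], [0.001, 0.004, -1.0]] F [-0.32 -0.09 12.63] M [-0.247  0.221  0.108] 0.008970125471505917 toolx deg 108.87980540777697
to go [-0.0005 -0.0009 -0.    ]
```

Emit:
arm_command(
  rows=[
    {"fingers":-1,"x":0,"y":0,"z":0,"ax":0,"ay":0,"az":1},
    {"fingers":-1,"x":0,"y":0,"z":0,"ax":0,"ay":0,"az":0},
  ],
)

```text
clock: 14.93
tcp_pos: [0.474, 0.2877, 0.0797]
orientation: [1.848, 2.539, 0.006]
contact_force: [0.1, -1.5, 13.5]
grip_width: 0.0091
gripper_force: 52.3
```

```bash
python3 st.py
python3 - <<'E'
from h import *
f,P=grab("scene");g,_=grab("wrist")
cv2.imwrite("pics/g.png",np.hstack([cv2.resize(f["frame"][240:370,160:290],(400,400),interpolation=2),cv2.resize(g["frame"][100:350,131:381],(400,400),interpolation=2)])[:,:,::-1])
E
```

```text
14.9333 [0.474  0.2877 0.0797] [-1.03  0.55  0.49  2.01 -0.4   0.67  0.02] [[-0.307, 0.952, 0.003], [0.952, 0.307, 0.002], [0.001, 0.004, -1.0]] F [ 0.14 -1.46 13.51] M [-0.306  0.25   0.125] 0.009082144007685358 toolx deg 107.89414508745412
to go [-0.0005 -0.0008 -0.    ]
```

View pics/g.png

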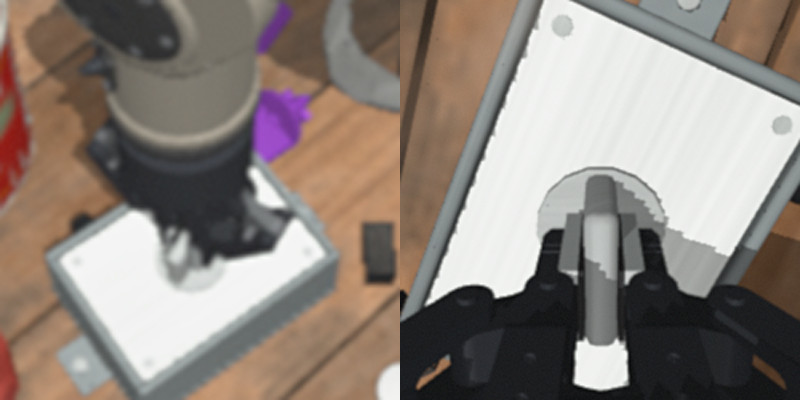

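The pictures show the panel sunk below the rim with the wing still square in the jaws. The twist has begun to rise, so the stop is being touched. I'll go a little further.

Emit:
arm_command(
  rows=[
    {"fingers":-1,"x":0,"y":0,"z":0,"ax":0,"ay":0,"az":1},
    {"fingers":-1,"x":0,"y":0,"z":0,"ax":0,"ay":0,"az":0},
  ],
)

```text
clock: 15.2
tcp_pos: [0.4739, 0.2877, 0.0797]
orientation: [1.87, 2.523, 0.006]
contact_force: [-1.3, -0.5, 13.8]
grip_width: 0.0093
gripper_force: 52.4
```

```bash
python3 st.py
```

```text
15.2 [0.4739 0.2877 0.0797] [-1.03  0.55  0.49  2.01 -0.41  0.67  0.01] [[-0.291, 0.957, 0.003], [0.957, 0.291, 0.002], [0.001, 0.003, -1.0]] F [-1.33 -0.5  13.8 ] M [-0.256  0.305  0.214] 0.009267816811804185 toolx deg 106.90048051294322
to go [-0.0006 -0.0007 -0.    ]
```

The stop is reached at 0.21 N m. Next I'll ease off, let the pin rise into the notch, and check the force.

Emit:
arm_command(
  rows=[
    {"fingers":-1,"x":0,"y":0,"z":0,"ax":0,"ay":0,"az":-0.7},
    {"fingers":-1,"x":0,"y":0,"z":-0.001,"ax":0,"ay":0,"az":0},
    {"fingers":-1,"x":0,"y":0,"z":-0.001,"ax":0,"ay":0,"az":0},
    {"fingers":-1,"x":0,"y":0,"z":-0.001,"ax":0,"ay":0,"az":0},
    {"fingers":-1,"x":0,"y":0,"z":-0.001,"ax":0,"ay":0,"az":0},
    {"fingers":-1,"x":0,"y":0,"z":-0.0005,"ax":0,"ay":0,"az":0},
    {"fingers":-1,"x":0,"y":0,"z":0,"ax":0,"ay":0,"az":0},
  ],
)

```text
clock: 15.78
tcp_pos: [0.4739, 0.2877, 0.0837]
orientation: [1.854, 2.534, 0.006]
contact_force: [1.5, 0.1, 8.3]
grip_width: 0.009
gripper_force: 51.3
```

```bash
python3 st.py
```

```text
15.7833 [0.4739 0.2877 0.0837] [-1.04  0.55  0.49  2.01 -0.4   0.68  0.02] [[-0.303, 0.953, 0.003], [0.953, 0.303, 0.002], [0.001, 0.004, -1.0]] F [1.45 0.05 8.28] M [-0.096 -0.089 -0.036] 0.00898523556952423 toolx deg 107.6185270301831
to go [-0.0005 -0.0007 -0.    ]
```

Emit:
arm_command(
  rows=[
    {"fingers":-1,"x":0,"y":0,"z":-0.0005,"ax":0,"ay":0,"az":0},
    {"fingers":-1,"x":0,"y":0,"z":-0.0005,"ax":0,"ay":0,"az":0},
    {"fingers":-1,"x":0,"y":0,"z":0,"ax":0,"ay":0,"az":0},
  ],
)

```text
clock: 16.03
tcp_pos: [0.4738, 0.2877, 0.0839]
orientation: [1.854, 2.534, 0.005]
contact_force: [4.2, 1.7, -0.3]
grip_width: 0.0089
gripper_force: 50.1
```

```bash
python3 st.py
```

```text
16.0333 [0.4738 0.2877 0.0839] [-1.04  0.55  0.49  2.01 -0.4   0.68  0.02] [[-0.303, 0.953, 0.003], [0.953, 0.303, 0.001], [0.0, 0.004, -1.0]] F [ 4.24  1.68 -0.32] M [ 0.337 -0.892  0.05 ] 0.008926165993139827 toolx deg 107.63025801452396
to go [-0.0005 -0.0006 -0.    ]
```

The pin has seated in the notch: the force dropped to zero with z held. Releasing and retreating.

Emit:
arm_command(
  rows=[
    {"fingers":-0.5,"x":0,"y":0,"z":0,"ax":0,"ay":0,"az":0},
    {"fingers":0,"x":0,"y":0,"z":0,"ax":0,"ay":0,"az":0},
    {"fingers":0,"x":0,"y":0,"z":0,"ax":0,"ay":0,"az":0},
    {"fingers":0,"x":0,"y":0,"z":0,"ax":0,"ay":0,"az":0},
    {"fingers":0,"x":0,"y":0,"z":-0.01,"ax":0,"ay":0,"az":0},
    {"fingers":0,"x":0,"y":0,"z":-0.02,"ax":0,"ay":0,"az":0},
    {"fingers":0,"x":0,"y":0,"z":-0.025,"ax":0,"ay":0,"az":0},
    {"fingers":0,"x":0,"y":0,"z":-0.025,"ax":0,"ay":0,"az":0},
    {"fingers":0,"x":0,"y":0,"z":-0.02,"ax":0,"ay":0,"az":0},
    {"fingers":0,"x":0,"y":0,"z":0,"ax":0,"ay":0,"az":0},
  ],
)

```text
clock: 16.87
tcp_pos: [0.4745, 0.2877, 0.188]
orientation: [1.855, 2.534, 0.011]
contact_force: [0.1, 0.6, 0.6]
grip_width: 0.0426
gripper_force: 0.0
```

```bash
python3 st.py
python3 - <<'E'
from h import *
g,P=grab("wrist");f,S=grab("scene")
for n,Q in(("w",P),("s",S)):
    d=np.hypot(Q[...,0]-.4735,Q[...,1]-.2875)
    q=Q[(d>.027)&(d<.042)&(abs(Q[...,2]-.057)<.01)];print(n,'panel z',len(q),np.median(q[:,2]))
    q=Q[(d<.03)&(Q[...,2]>.085)&(Q[...,2]<.1)]
    if len(q)>20:
        pc=np.linalg.svd(q[:,:2]-q[:,:2].mean(0))[2][0];print('wing',q.mean(0),np.percentile(q[:,2],90),np.degrees(np.arctan2(pc[1],pc[0])))
cv2.imwrite("pics/i.png",np.hstack([cv2.resize(f["frame"],(400,300)),cv2.resize(g["frame"],(400,300))])[:,:,::-1])
E
```

```text
16.8667 [0.4745 0.2877 0.188 ] [-1.12  0.39  0.59  1.94 -0.28  0.88 -0.08] [[-0.302, 0.953, 0.005], [0.953, 0.302, 0.005], [0.003, 0.006, -1.0]] F [0.14 0.62 0.59] M [-0.014 -0.015 -0.009] 0.04262090371613399 toolx deg 107.57513476518511
to go [-0.0003 -0.0012 -0.    ]
w panel z 3589 0.05488408629727809
wing [0.47298995 0.28994231 0.0920671 ] 0.09341846894176 -72.44715734649876
s panel z 791 0.055461759582045134
wing [0.47242067 0.29097803 0.09196734] 0.0948609528427236 107.52373869902266
```

View pics/i.png

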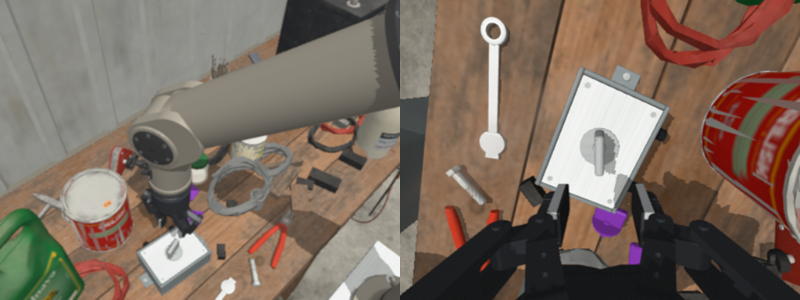

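The panel reads flush at 0.055 m, the wing has turned about 98° from where it was inserted, and the gripper is clear of everything.

```bash
python3 -c "
from bench import r
print(r.hand_in())"
```

```text
the job is handed in; nothing more can be done
None
```

The stud is in the slot and turned clockwise to its stop, and the panel stays locked flush with the rim (peak readings about 14 N push and 0.21 N m twist); the job is handed in, with no verdict shown, and the tin and jar were not touched.

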